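# Lay out the cryostat bench: unstack the supplies, order the instruments

### The job

Set out the bench for cryosectioning: take the stack of supplies apart and set the blade dispenser, the coverslip box and the slide box each flat in the rimmed white tray made to its size, putting the boxes down rather than dropping them. Lay the loose forceps and probe into the steel instrument tray in their order of use along it - forceps in the first lane, probe in the middle, then the spatula, which already lies in the last lane and stays undisturbed - each lying within its lane with its point the same way as the spatula's blade. When you finish, everything is let go and at rest.

Things in the scene. Friction and masses are not known exactly. Their poses are not given: they have to be found in the camera images.
- blade_box_mid (a point): Microtome blade dispenser, flat grey plastic box 96 x 26 x 16 mm high (80 g) with a black thumb slider on its upper face; top of the stack at the start, lying crosswise on the coverslip box. The point is the centre of the box; x along its 96 mm length, y across its 26 mm width, z up. Goes in blade_tray, either end first.
- cover_box_mid (a point): Coverslip box, white plastic box 60 x 36 x 22 mm high (90 g) with a glassy window in its lid; middle of the stack at the start, on the slide box. The point is the centre of the box; x along its 60 mm length, y across its 36 mm width, z up. Goes in cover_tray, either end first.
- slide_box_mid (a point): Box of 50 microscope slides, brown card with a grey band round its foot, 80 x 56 x 28 mm high (240 g); bottom of the stack at the start, on the bench. The point is the centre of the box; x along its 80 mm length, y across its 56 mm width, z up. Goes in slide_tray, either end first.
- forceps_mid (a point): Dark steel forceps 144 mm long, lying loose on the bench on their edges: two leaf-shaped arms joined at the tail (rigid, they do not close), 16 mm wide over both arms and 10 mm high for 25 mm either side of the middle. The point is the middle of the length, 5 mm above the underside; x points to the tips, y across, z up. Grasp across y at the middle.
- probe_mid (a point): Dissecting probe 148 mm long, lying loose on the bench: square black handle 10 mm wide and 10 mm high from 74 mm behind to 24 mm ahead of the point, then a cone and a thin steel needle. The point is the middle of the whole length, 5 mm above the underside; x points to the needle's tip, y across, z up. Grasp across y at the middle, on the handle.
- spatula_mid (a point): Steel spatula 154 mm long (handle 6 mm wide, 5 mm high, flat blade 18 mm wide), lying already in the last lane of the instrument tray (40 g, loose, not to be moved). The point is about the middle of its length, 2.5 mm above the underside; x points to the blade's end, which is the tray's +x.
- blade_tray: Fixed rimmed white plastic tray for the blade dispenser, the long narrow one: inside 114 x 44 mm, outside 120 x 50 mm. Inner floor (dark inlay) 3 mm above the bench, rim 3 mm thick, its top 5 mm above the inner floor. Origin: centre of the tray, on the bench; x along its length.
- cover_tray: Fixed rimmed white plastic tray for the coverslip box, the shortest one: inside 78 x 54 mm, outside 84 x 60 mm. Inner floor (dark inlay) 3 mm above the bench, rim 3 mm thick, its top 5 mm above the inner floor. Origin: centre of the tray, on the bench; x along its length.
- slide_tray: Fixed rimmed white plastic tray for the slide box, the widest one: inside 98 x 74 mm, outside 104 x 80 mm. Inner floor (dark inlay) 3 mm above the bench, rim 3 mm thick, its top 5 mm above the inner floor. Origin: centre of the tray, on the bench; x along its length.
- kit_tray: Fixed steel instrument tray, outside 175 x 137 mm, with three lanes side by side that run along its x. Lane centres at y = +44 mm (first lane: forceps), 0 (middle: probe) and -44 mm (last: the spatula is there). Inside length 170 mm; inner floor 3 mm above the bench; the two ribs between the lanes (y = +-22 mm, 3 mm wide) stand 3.5 mm and the outer rim 6 mm above the floor. Wire handles at the two x ends. Origin: centre of the tray, on the bench.
Mind the look-alikes: they are no part of the job. What is shaped like the cover_tray but purple is not meant.

How it is judged:
By the outcome, as a careful person would: the job done as asked, in the order asked, and still so for the second after the job is handed in, with the robot touching nothing.
It also fails if it takes over 125 s, if anything falls off the work surface, if the arm or the gripper's body presses on something with over 40 N, if the wrist force passes 120 N, or if a joint passes its speed limit or range.

### The arm

A 7-joint arm with a two-finger parallel gripper is mounted at the origin on the work surface. World frame = base frame: x ahead of the robot, y to its left, z up, the work surface at z = 0. Lengths are in m, angles in rad, forces in N, time in s.
With the tool pointing down it reaches from about 0.425 to 1.025 m from the base axis. Payload 3.6 kg.
Tool frame: the origin (TCP) lies on the mounting face of the last link; the fingertips stand 173 mm ahead of it and the grasp point (between the pads) lies 155 mm ahead of it; z points along the fingers, y is the line along which they close (so a half turn about z gives the same grasp; the last joint's range is limited). The gripper opens to 85 mm and grips with 20 to 120 N. Pads are 22 mm wide; open, the fingers measure 114 mm over their backs; the gripper's body (76 mm by 85 mm) begins 54 mm behind the grasp point. The pads swing forward as they close: fully open they stand 13 mm farther back than shut.
Start: joints at [-1.286, 0.591, 0.048, 1.609, -0.033, 0.943, -0.034], TCP at [0.268, 0.674, 0.405] pointing down, gripper open.
Joint ranges: [-2.69, 2.69], [-0.47, 2.24], [-1.27, 1.36], [0.19, 2.51], [-1.53, 4.68], [0.08, 2.07], [-3.09, 3.09]. Speed limits (rad/s): [2.57, 2.57, 3.14, 3.14, 3.14, 3.14, 3.14].

### API

Orientations are given as a 3x3 rotation matrix whose columns are the frame's x, y, z axes.
In Python, from rig import arm gives the robot as it stands. The module is installed in compiled form; this text tells all that it offers.
- The arm moves only by the shell command python3 -m creep 'ROWS' [OPENING]. ROWS is JSON, a list that holds one entry, the list of rows, each a list of 4 numbers: the shift along the tool's x, y, z in m, then the turn about the tool's z in rad. A call has 1 to 12 rows; each row shifts and turns the commanded pose from where the row before left it, along the tool's axes as they then stand; what a row does not reach is not made up. A row lasts 1/12 s, in which the tool goes at most 41.7 mm and 7.16 degrees, less where a joint would pass 70% of its speed; a pose out of reach is approached as far as the arm can. A call is refused whole if a number of a shift passes 0.0417 or a number of a turn 0.125, either way. A call with a gripper value outside its range is refused whole. OPENING is the opening in per cent of the stroke, from 0 (shut) to 100 (fully open), set as the call begins (- or left out, the last holds). The fingers move at their own pace and stop on an object; the grip force is fixed at half the most. Time passes only in rows, so rows that do not move let the fingers close. It gives the time, the measured TCP pose, the force, the opening and the grip force at its end, in the units of the state.
- arm.get_state(): the state, without advancing time (a new reading comes with each control period).
- arm.camera(name): name is "scene" or "top"; returns a dict with "color" (384x512x3 uint8, red, green, blue), "K" (3x3 intrinsics, pixels), "k1" (the pictures are not rectified: a ray, as slopes to the right and down, at radius r is drawn at 1 + k1 r^2 times it, then the intrinsics apply), "R" (3x3) and "t" (3): a world point X has camera coordinates R X + t. Camera axes: x right, y down, z forward; pixel columns grow to the right and rows downward; lengths in m; the calibration is good to about 2 mm. A picture is of the moment at which its call begins. There is no depth.
- arm.close_job(): hands the job in; it is judged then, once.
The state is a dict: "time": time; "qpos": joint angles; "joint_vel": joint speeds; "joint_efforts": joint torques, N m; "position": TCP position; "ee_rot": TCP orientation; "force": force on the tool from outside, world axes, zero at the start; "ft_torque": the same for the moment, N m; "gripper_width": opening from 0.0 (shut) to 1.0 (fully open); "finger_force": force on a finger pad.
Only numpy, scipy, OpenCV 4.12 (cv2) and the standard library are available. Lean on these libraries where they do the work, as an engineer would, in place of code of your own. Each camera call takes 0.05 s, during which the arm holds its last target. There are 200 camera calls.

## Working session

There is one attempt and no reset: what is moved stays moved. The work goes in short steps, Python scripts to look and compute and a shell command to move; the robot and the scene stay as the last step left them, time stands still between calls to the robot, and variables do not carry over. Pictures are saved under pics/ and viewed, at most 14 in all, crops included, and the job is handed in when it is done.

```bash
mkdir -p pics; cat > h.py <<'E'
import numpy as np, cv2
from rig import arm
def snap(n,tag):
    c=arm.camera(n); cv2.imwrite(f'pics/{tag}.png',c['color'][:,:,::-1]); np.savez(f'pics/{tag}.npz',**{k:c[k] for k in('color','K','k1','R','t')}); return c
def ray(c,uv):
    uv=np.atleast_2d(np.array(uv,float)); K=c['K']; d=np.linalg.inv(K)@np.c_[uv,np.ones(len(uv))].T
    p=d[:2].T; q=p.copy()
    for _ in range(20): q=p/(1+float(c['k1'])*(q**2).sum(1,keepdims=True))
    R=c['R']; return -R.T@c['t'], (R.T@np.c_[q,np.ones(len(q))].T).T
def onplane(c,uv,z):
    o,d=ray(c,uv); return o+d*((z-o[2])/d[:,2])[:,None]
def proj(c,X):
    X=np.atleast_2d(X); p=(c['R']@X.T).T+c['t']; s=p[:,:2]/p[:,2:]; s=s*(1+float(c['k1'])*(s**2).sum(1,keepdims=True)); return s@c['K'][:2,:2].T+c['K'][:2,2]
def load(tag): return dict(np.load(f'pics/{tag}.npz'))
E
python3 - <<'E'
from h import *
for n in('top','scene'):
    c=snap(n,n+'0'); print(n,c['K'].tolist(),c['k1'],(-c['R'].T@c['t']).round(3),c['R'].round(3).tolist())
s=arm.get_state(); print(s['position'],s['ee_rot'],s['time'],s['gripper_width'])
for n in('top0','scene0'):
    im=cv2.imread(f'pics/{n}.png'); cv2.imwrite(f'pics/{n}b.png',cv2.resize(im,(800,600),interpolation=cv2.INTER_CUBIC))
E
```

```text
top [[404.79474894662224, 0.0, 257.70100711531745], [0.0, 404.79474894662224, 197.75976673795202], [0.0, 0.0, 1.0]] 0.008174749295955033 [ 0.563 -0.048  1.115] [[0.024, -1.0, 0.02], [-0.998, -0.025, -0.059], [0.059, -0.019, -0.998]]
scene [[470.63981667484944, 0.0, 259.4888816768873], [0.0, 470.63981667484944, 186.65758852157083], [0.0, 0.0, 1.0]] -0.10005641728207706 [ 1.032 -0.779  1.388] [[0.875, 0.484, -0.009], [0.405, -0.743, -0.532], [-0.264, 0.462, -0.846]]
[0.26793501 0.67324779 0.40364744] [[-9.29156575e-01  3.69685902e-01 -6.26289620e-04]
 [ 3.69686408e-01  9.29154552e-01 -1.94394486e-03]
 [-1.36729158e-04 -2.03775990e-03 -9.99997914e-01]] 0.1 0.9994129733647794
```

View pics/top0b.png

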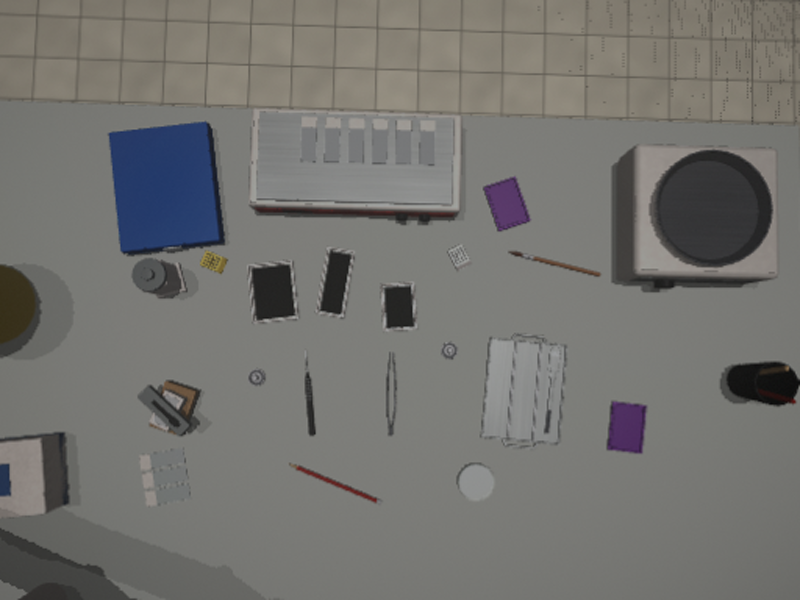

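View pics/scene0b.png

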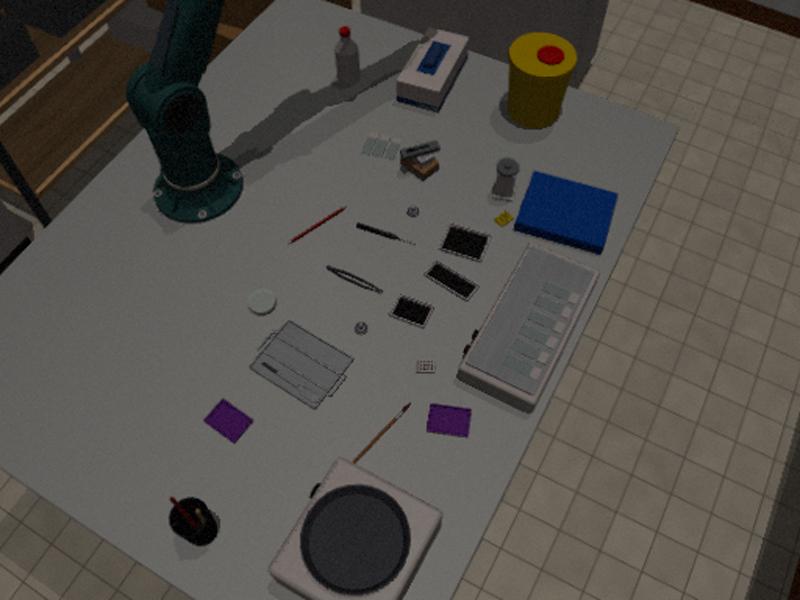

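Top view (800x600 scale): stack at (172,407); slide tray (272,291), blade tray (336,283), cover tray (399,306); probe (310,395), forceps (391,393), kit tray (525,390). Purple trays are decoys. Next come close crops and contour fits.

```bash
python3 - <<'E'
from h import *
c=load('top0'); im=cv2.imread('pics/top0.png')
def crop(x0,y0,x1,y1,f,b=1.6): return cv2.convertScaleAbs(cv2.resize(im[y0:y1,x0:x1],None,fx=f,fy=f,interpolation=cv2.INTER_CUBIC),alpha=b)
a=crop(80,235,140,285,6.5); b=crop(185,210,375,295,4.2)
o=np.zeros((325+357,800,3),np.uint8)
cv2.imwrite('pics/c1.png',b)
s=cv2.imread('pics/scene0.png'); s=cv2.convertScaleAbs(cv2.resize(s[80:125,245:290],None,fx=8,fy=8,interpolation=cv2.INTER_CUBIC),alpha=1.6)
a=cv2.resize(a,(432,360)); cv2.imwrite('pics/c2.png',np.hstack([a,s]))
# dark masks
g=cv2.cvtColor(im,cv2.COLOR_BGR2GRAY); m=(g<60).astype(np.uint8)
n,l,st,ce=cv2.connectedComponentsWithStats(m)
for i in range(1,n):
    x,y,w,h,ar=st[i]
    if 15<ar<1500 and 140<y<300 and x>130 and x<400:
        pts=np.argwhere(l==i)[:,::-1].astype(float); w3=onplane(c,pts,0.003)[:,:2]
        r=cv2.minAreaRect((w3*1000).astype(np.float32)); print(ce[i].round(1),ar,'rect mm',np.round(r[0],1),np.round(r[1],1),round(r[2],1))
E
```

```text
[214.4 180.6] 493 rect mm [673.   51.7] [ 35.8 105.1] 82.4
[174.4 186.6] 782 rect mm [653.6 160.8] [90.  65.9] 8.2
[255.2 196.2] 417 rect mm [633.3 -61.2] [69.  45.8] 5.1
[198.2 260.3] 111 rect mm [460.6  90. ] [103.5   8.9] 6.3
[401.1 277.1] 181 rect mm [ 431.  -464.8] [59.8 79.9] 84.7
[216.8 310. ] 83 rect mm [323.9  38.3] [144.    4.6] 68.6
```

View pics/c1.png

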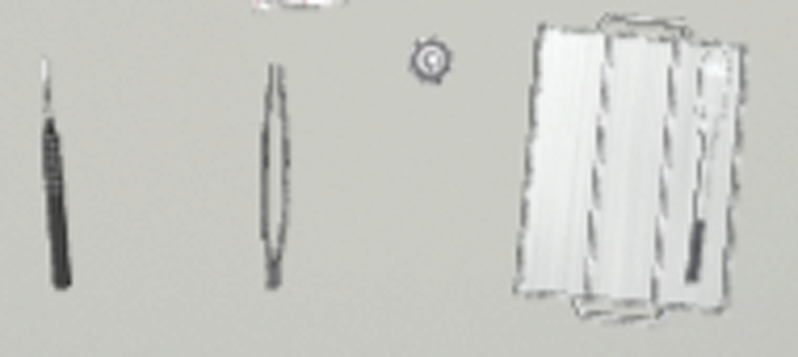

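View pics/c2.png

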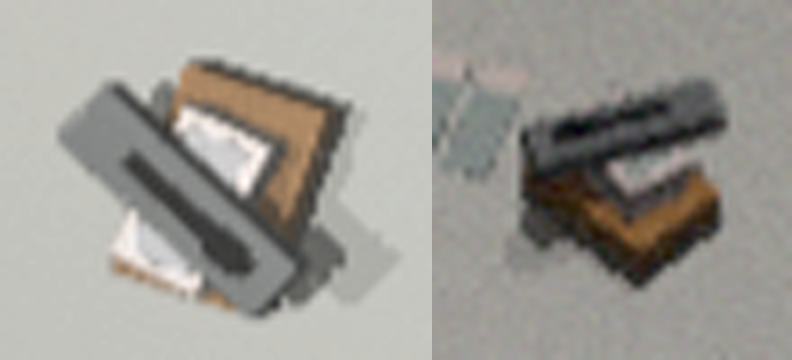

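c1: forceps with tips up at (276,65) and joined tail down at (274,285). Probe needle up at (44,60). Kit tray corners at (540,27), (745,47), (725,308) and (518,292), with the spatula's blade up at (715,60). c2: blade box top corners at (60,135), (107,85), (297,262) and (245,312), and the brown box edge from (190,62) to (112,262).

```bash
cat > m.py <<'E'
from h import *
c=load('top0'); sc=load('scene0'); im=cv2.imread('pics/top0.png'); ims=cv2.imread('pics/scene0.png')
S=lambda p:(np.array(p,float)+.5)/7.2-.5+[80,235]
T=lambda p:(np.array(p,float)+.5)/4.2-.5+[185,210]
def rep(n,P):
    P=P[:,:2]*1000; e=np.diff(np.vstack([P,P[:1]]),axis=0); print(n,'ctr',P.mean(0).round(1),'edges',np.hypot(*e.T).round(1),'ang',np.degrees(np.arctan2(e[:,1],e[:,0])).round(1))
blade=onplane(c,S([(60,135),(107,85),(297,262),(245,312)]),.066); rep('blade',blade)
cv=onplane(c,S([(178,105),(275,150),(195,292),(112,235)]),.050); rep('cover?',cv)
sl=onplane(c,S([(190,62),(112,262)]),.028); e=sl[1]-sl[0]; print('slide edge',sl*1000,np.hypot(*e[:2])*1000,np.degrees(np.arctan2(e[1],e[0])))
kit=onplane(c,T([(540,27),(745,47),(725,308),(518,292)]),.009); rep('kit',kit)
g=cv2.cvtColor(im,cv2.COLOR_BGR2GRAY).astype(float); bg=cv2.medianBlur(g.astype(np.uint8),31).astype(float)
for n,(x0,y0,x1,y1) in dict(probe=(190,220,206,283),forceps=(243,220,258,283)).items():
    sub=np.zeros(g.shape,bool); sub[y0:y1,x0:x1]=np.abs(g-bg)[y0:y1,x0:x1]>14
    pts=np.argwhere(sub)[:,::-1].astype(float); w=onplane(c,pts,.007)[:,:2]
    r=cv2.minAreaRect((w*1000).astype(np.float32)); print(n,len(pts),np.round(r[0],1),np.round(r[1],1),round(r[2],1),w.mean(0)*1000)
hsv=cv2.cvtColor(im,cv2.COLOR_BGR2HSV)
for i in((100,260),(105,247),(123,252),(98,268)): print(i,im[i[1],i[0]],hsv[i[1],i[0]])
E
python3 m.py
```

```text
blade ctr [450.8 320.4] edges [23.8 92.4 25.  91. ] ang [ -41.  -131.1  135.7   48.1]
cover? ctr [450.2 321.5] edges [38.6 57.5 36.3 51.5] ang [-113.5  152.9   57.2  -24.4]
slide edge [[496.58557438 331.37445488  28.        ]
 [423.11818235 356.27087889  28.        ]] 77.57119065154383 161.2796521272968
kit ctr [ 492.1 -282.7] edges [134.7 169.2 134.5 171.6] ang [-94.2 176.1  86.9  -3.9]
probe 214 [478.5  91.9] [143.9  13.7] 6.0 [465.02427016  90.5005283 ]
forceps 208 [481.8 -50.8] [143.3  16.4] 1.4 [478.92931042 -50.79334053]
(100, 260) [37 38 38] [30  7 38]
(105, 247) [ 65  86 109] [ 14 103 109]
(123, 252) [ 64  85 108] [ 14 104 108]
(98, 268) [148 149 151] [ 10   5 151]
```

```bash
cat > go.py <<'E'
# usage: go.py x_mm y_mm z_mm(TCP) tool-y-angle_deg
import sys; from h import *
x,y,z,a=map(float,sys.argv[1:5]); s=arm.get_state(); R=s['ee_rot']; p=s['position']*1000
cur=np.degrees(np.arctan2(R[1,1],R[0,1])); d=(cur-a+90)%180-90   # tool turn +: yaw falls
t=np.radians(cur-d); tz=np.array([0,0,-1.]); ty=np.array([np.cos(t),np.sin(t),0]); tx=np.cross(ty,tz)
D=np.array([x,y,z])-p; sh=np.array([D@tx,D@ty,D@tz])
print('pos',p.round(1),'yaw',cur.round(1),'turn rad',np.radians(d).round(4),'alt',np.radians(d-np.sign(d)*180).round(3),'then shift mm',sh.round(1),'t',round(s['time'],2),'q7',s['qpos'][6].round(2),'w',round(s['gripper_width']*85,1),'F',s['force'].round(1),s['finger_force'])
E
python3 go.py 451 320 300 138.5
```

```text
pos [267.9 673.2 403.6] yaw 68.3 turn rad -1.2252 alt 1.916 then shift mm [ 143.3 -371.2  103.6] t 0.1 q7 -0.03 w 85.0 F [ 0.7 -0.  -0.6] 0.0
```

```bash
python3 -m creep '[[[0,0,0,-0.1225],[0,0,0,-0.1225],[0,0,0,-0.1225],[0,0,0,-0.1225],[0,0,0,-0.1225],[0,0,0,-0.1225],[0,0,0,-0.1225],[0,0,0,-0.1225],[0,0,0,-0.1225],[0,0,0,-0.1225]]]' 53
python3 -m creep '[[[0.012,-0.031,0.0086,0],[0.012,-0.031,0.0086,0],[0.012,-0.031,0.0086,0],[0.012,-0.031,0.0086,0],[0.012,-0.031,0.0086,0],[0.012,-0.031,0.0086,0],[0.012,-0.031,0.0086,0],[0.012,-0.031,0.0086,0],[0.012,-0.031,0.0086,0],[0.012,-0.031,0.0086,0],[0.012,-0.031,0.0086,0],[0.012,-0.031,0.0086,0]]]'
python3 go.py 451 320 230 138.5
```

```text
time: 0.93
position: [0.2681, 0.6733, 0.404]
ee_rot: [[-0.658, -0.753, -0.0], [-0.753, 0.658, -0.001], [0.001, -0.001, -1.0]]
force: [1.7, 0.3, 0.1]
gripper_width: 0.531
finger_force: 0.0
time: 1.93
position: [0.4516, 0.3176, 0.301]
ee_rot: [[-0.663, -0.749, -0.0], [-0.749, 0.663, -0.0], [0.0, -0.0, -1.0]]
force: [0.8, 0.2, -0.1]
gripper_width: 0.531
finger_force: 0.0
pos [451.6 317.6 301. ] yaw 138.5 turn rad -0.0002 alt 3.141 then shift mm [-1.4  2.1 71. ] t 1.93 q7 1.49 w 45.2 F [ 0.8  0.2 -0.1] 0.0
```

```bash
python3 -m creep '[[[-0.001,0.002,0,0],[0,0,0.014,0],[0,0,0.014,0],[0,0,0.014,0],[0,0,0.014,0],[0,0,0.014,0],[0,0,0,0]]]'
python3 go.py 451 320 230 138.5
python3 - <<'E'
from h import *
o=[]
for n,X in(('top',[.45,.32,.09]),('scene',[.45,.32,.09])):
    c=snap(n,n+'1'); u,v=proj(c,X)[0].astype(int); o.append(cv2.convertScaleAbs(cv2.resize(c['color'][v-30:v+30,u-32:u+32,::-1],(400,375),interpolation=cv2.INTER_CUBIC),alpha=1.6))
cv2.imwrite('pics/c3.png',np.hstack(o))
E
```

```text
time: 2.52
position: [0.4495, 0.3208, 0.2291]
ee_rot: [[-0.663, -0.749, -0.004], [-0.749, 0.663, -0.003], [0.005, 0.001, -1.0]]
force: [-1.1, -0.2, -0.5]
gripper_width: 0.534
finger_force: 0.0
pos [449.5 320.8 229.1] yaw 138.5 turn rad -0.0001 alt 3.141 then shift mm [-0.4 -1.6 -0.9] t 2.52 q7 1.43 w 45.4 F [-1.1 -0.2 -0.5] 0.0
```

View pics/c3.png

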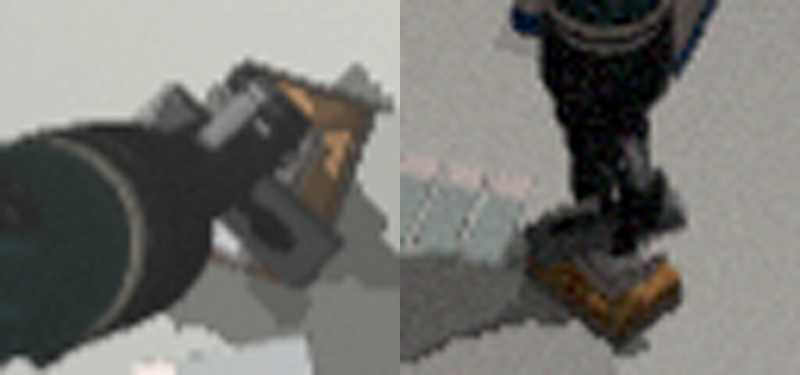

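The pictures show the open fingers straddling the grey dispenser near its middle (about (250,170) in the left half). I'll close and lift.

```bash
python3 -m creep '[[[0,0,0,0],[0,0,0,0],[0,0,0,0],[0,0,0,0],[0,0,0,0],[0,0,0,0],[0,0,0,0],[0,0,0,0]]]' 0
python3 -m creep '[[[0,0,-0.005,0],[0,0,-0.01,0],[0,0,-0.015,0],[0,0,-0.015,0],[0,0,-0.015,0],[0,0,-0.015,0],[0,0,-0.015,0],[0,0,0,0]]]'
python3 go.py 673 52 320 82.4;python3 go.py 673 52 320 -7.6
python3 - <<'E'
from h import *
o=[]
for n in('top','scene'):
    c=snap(n,n+'2'); u,v=proj(c,[.45,.32,.05])[0].astype(int); o.append(cv2.convertScaleAbs(cv2.resize(c['color'][v-40:v+40,u-40:u+40,::-1],(400,400),interpolation=cv2.INTER_CUBIC),alpha=1.6))
cv2.imwrite('pics/c4.png',np.hstack(o))
E
```

```text
time: 3.28
position: [0.4507, 0.3217, 0.2326]
ee_rot: [[-0.663, -0.749, 0.002], [-0.749, 0.663, 0.001], [-0.002, -0.0, -1.0]]
force: [-0.4, -0.2, 6.3]
gripper_width: 0.283
finger_force: 59.6
time: 3.95
position: [0.451, 0.3218, 0.3247]
ee_rot: [[-0.663, -0.749, 0.005], [-0.749, 0.663, 0.004], [-0.006, -0.001, -1.0]]
force: [1.2, 0.8, 1.2]
gripper_width: 0.279
finger_force: 59.0
pos [451.  321.8 324.7] yaw 138.5 turn rad 0.9787 alt -2.163 then shift mm [-255.7 -238.1    4.7] t 3.95 q7 1.49 w 23.7 F [1.2 0.8 1.2] 58.98800790309906
pos [451.  321.8 324.7] yaw 138.5 turn rad -0.5921 alt 2.549 then shift mm [ 238.1 -255.7    4.7] t 3.95 q7 1.49 w 23.7 F [1.2 0.8 1.2] 58.98800790309906
```

View pics/c4.png

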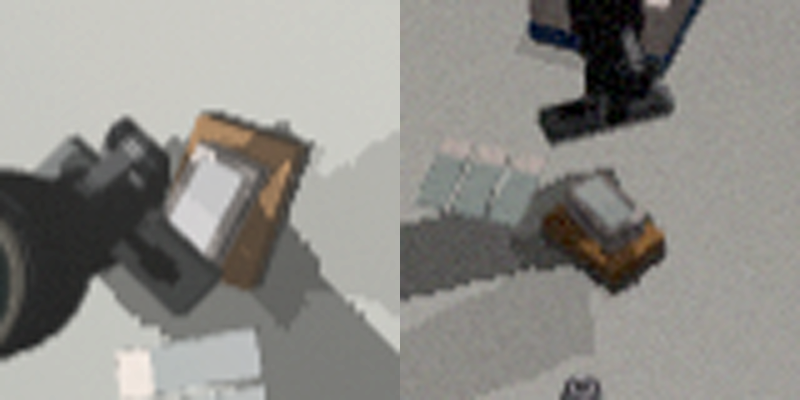

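The grasp holds: the blade box hangs level in the gripper, and the coverslip box below is still in place. Now to the blade tray.

```bash
python3 -m creep '[[[0,0,0,0.1223],[0,0,0,0.1223],[0,0,0,0.1223],[0,0,0,0.1223],[0,0,0,0.1223],[0,0,0,0.1223],[0,0,0,0.1223],[0,0,0,0.1223],[0,0,0,0]]]'
python3 -m creep '[[[-0.0213,-0.0198,0,0],[-0.0213,-0.0198,0,0],[-0.0213,-0.0198,0,0],[-0.0213,-0.0198,0,0],[-0.0213,-0.0198,0,0],[-0.0213,-0.0198,0,0],[-0.0213,-0.0198,0,0],[-0.0213,-0.0198,0,0],[-0.0213,-0.0198,0,0],[-0.0213,-0.0198,0,0],[-0.0213,-0.0198,0,0],[-0.0213,-0.0198,0,0]]]'
python3 -m creep '[[[0,0,0.02,0],[0,0,0.02,0],[0,0,0.02,0],[0,0,0.02,0],[0,0,0.02,0],[0,0,0,0],[0,0,0,0],[0,0,0,0]]]'
python3 go.py 673 52 185 82.4
python3 - <<'E'
from h import *
s=snap('scene','s3'); u,v=proj(s,[.673,.052,.03])[0].astype(int); cv2.imwrite('pics/c5.png',cv2.convertScaleAbs(cv2.resize(s['color'][v-55:v+40,u-60:u+60,::-1],(720,570),interpolation=cv2.INTER_CUBIC),alpha=1.6))
# trays measured in scene view too
im=load('scene0')['color'][:,:,::-1].copy(); g=cv2.cvtColor(im,cv2.COLOR_BGR2GRAY); n,l,st,ce=cv2.connectedComponentsWithStats((g<45).astype(np.uint8))
for nm,P in dict(blade=(.673,.052,.003),slide=(.654,.161,.003),cover=(.633,-.061,.003)).items():
    u,v=proj(s,P)[0].round().astype(int); i=l[v,u]; w=onplane(s,np.argwhere(l==i)[:,::-1].astype(float),.003)[:,:2]; r=cv2.minAreaRect((w*1000).astype(np.float32)); print(nm,i,np.round(r[0],1),np.round(r[1],1),round(r[2],1))
E
```

```text
time: 4.8
position: [0.4498, 0.3211, 0.3203]
ee_rot: [[-0.991, 0.134, -0.002], [0.134, 0.991, -0.002], [0.001, -0.002, -1.0]]
force: [-0.3, -0.1, -0.9]
gripper_width: 0.283
finger_force: 59.0
time: 5.8
position: [0.6727, 0.0507, 0.3203]
ee_rot: [[-0.992, 0.129, -0.002], [0.129, 0.992, -0.0], [0.002, -0.001, -1.0]]
force: [0.8, 0.6, -1.4]
gripper_width: 0.278
finger_force: 59.0
time: 6.47
position: [0.6727, 0.052, 0.2218]
ee_rot: [[-0.991, 0.131, 0.0], [0.131, 0.991, 0.0], [-0.0, 0.0, -1.0]]
force: [-0.8, 0.3, 0.2]
gripper_width: 0.28
finger_force: 59.1
pos [672.7  52.  221.8] yaw 82.5 turn rad 0.0016 alt -3.14 then shift mm [-0.3 -0.  36.8] t 6.47 q7 1.28 w 23.8 F [-0.8  0.3  0.2] 59.067633748054504
blade 124 [672.9  54.7] [ 38.5 107.6] 82.3
slide 120 [653.9 161.6] [91.9 72.3] 7.8
cover 131 [633.2 -58.2] [71.1 47.9] 5.3
```

View pics/c5.png

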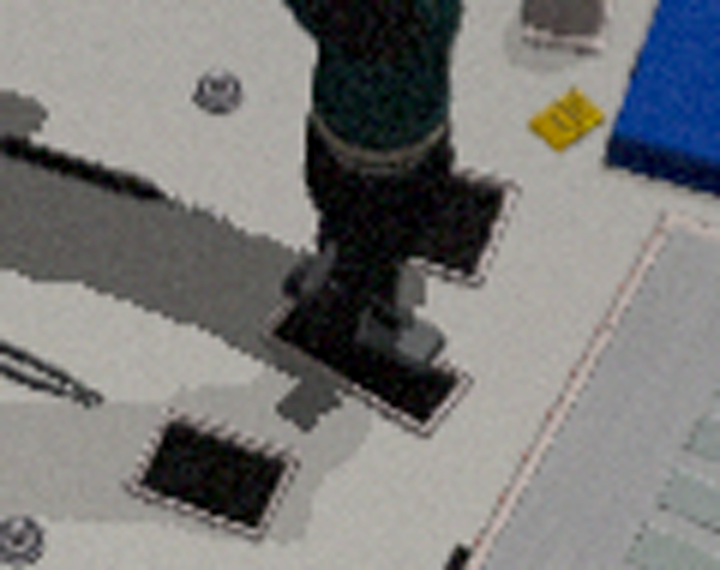

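```bash
python3 -m creep '[[[0,0.001,0.01,0],[0,0,0.01,0],[0,0,0.007,0],[0,0,0.004,0],[0,0,0.002,0],[0,0,0,0],[0,0,0,0]]]'
python3 -m creep '[[[0,0,0.001,0],[0,0,0.0005,0],[0,0,0,0],[0,0,0,0]]]'
python3 -m creep '[[[0,0,0.001,0],[0,0,0.0005,0],[0,0,0,0],[0,0,0,0]]]'
```

```text
time: 7.1
position: [0.6726, 0.053, 0.1884]
ee_rot: [[-0.991, 0.132, -0.0], [0.132, 0.991, -0.0], [0.0, -0.0, -1.0]]
force: [-0.6, -0.4, -1.2]
gripper_width: 0.28
finger_force: 59.1
time: 7.43
position: [0.6726, 0.053, 0.1872]
ee_rot: [[-0.991, 0.132, 0.0], [0.132, 0.991, 0.0], [-0.0, 0.0, -1.0]]
force: [-0.0, 0.6, -0.5]
gripper_width: 0.281
finger_force: 59.1
time: 7.77
position: [0.6726, 0.0531, 0.1857]
ee_rot: [[-0.991, 0.132, 0.0], [0.132, 0.991, 0.0], [-0.0, 0.0, -1.0]]
force: [-0.3, 0.1, 1.1]
gripper_width: 0.28
finger_force: 59.3
```

```bash
python3 -m creep '[[[0,0,0.001,0],[0,0,0.0005,0],[0,0,0,0],[0,0,0,0]]]' | grep -E 'pos|force'
python3 -m creep '[[[0,0,0.001,0],[0,0,0,0],[0,0,0,0]]]' | grep -E 'pos|force'
```

```text
position: [0.6727, 0.0531, 0.1857]
force: [-2.2, -0.3, 9.8]
finger_force: 60.3
position: [0.6727, 0.0531, 0.1856]
force: [-4.7, -0.6, 15.0]
finger_force: 60.9
```

```bash
python3 -m creep '[[[0,0,-0.0015,0],[0,0,0,0],[0,0,0,0],[0,0,0,0],[0,0,0,0]]]' 48 | grep -E 'pos|force|wid'
python3 -m creep '[[[0,0,-0.008,0],[0,0,-0.015,0],[0,0,-0.02,0],[0,0,-0.025,0],[0,0,-0.025,0],[0,0,-0.025,0],[0,0,-0.02,0]]]' | grep -E 'pos|force|wid'
python3 go.py 450 321 310 150
```

```text
position: [0.6725, 0.0531, 0.184]
force: [0.0, -0.5, 0.1]
gripper_width: 0.48
finger_force: 0.0
position: [0.6729, 0.053, 0.3262]
force: [0.2, 0.7, -0.0]
gripper_width: 0.477
finger_force: 0.0
pos [672.9  53.  326.2] yaw 82.4 turn rad -1.1795 alt 1.962 then shift mm [-120.6  327.    16.2] t 9.35 q7 1.28 w 40.5 F [ 0.2  0.7 -0. ] 0.0
```

```bash
python3 - <<'E'
from h import *
o=[]
a=snap('top','t4'); s=snap('scene','s4')
for c,X,f in((a,[.45,.32,.04],0),(s,[.45,.32,.04],0),(s,[.673,.053,.02],0)):
    u,v=proj(c,X)[0].astype(int); print(u,v); o.append(cv2.convertScaleAbs(cv2.resize(c['color'][v-25:v+25,u-25:u+25,::-1],(266,266),interpolation=cv2.INTER_CUBIC),alpha=1.6))
cv2.imwrite('pics/c6.png',cv2.resize(np.hstack(o),(798,266)))
E
```

```text
107 261
268 99
288 176
```

View pics/c6.png

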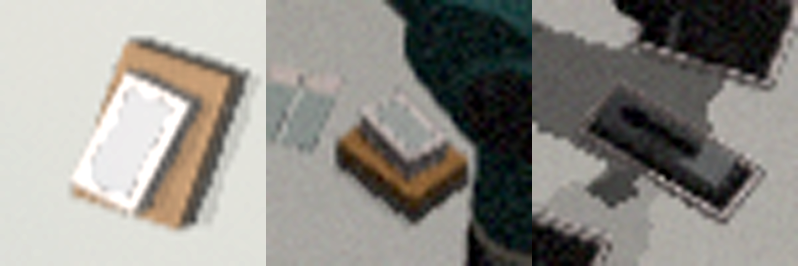

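The dispenser lies flat in its tray (third pane). Cover box lid corners show at (128,75), (192,100), (135,213) and (73,187) in pane 1. I'll fit both boxes by colour.

```bash
python3 - <<'E'
from h import *
c=load('t4'); im=c['color'][:,:,::-1].copy(); hsv=cv2.cvtColor(im,cv2.COLOR_BGR2HSV)
sub=np.s_[238:282,86:132]; M=np.zeros(im.shape[:2],bool); W=M.copy(); B=M.copy()
g=im.max(2); print('bg',im[240,90],'lid',im[258,106])
B[sub]=(hsv[...,1]>70)[sub]
lab,l,st,_=cv2.connectedComponentsWithStats(((g>139)).astype(np.uint8)[sub]); print(st)
def fit(P,z,n):
    w=onplane(c,P,z)[:,:2]*1000; r=cv2.minAreaRect(w.astype(np.float32)); print(n,np.round(r[0],1),np.round(r[1],1),round(r[2],1))
k=1+np.argmax(st[1:,4]); 
fit(np.argwhere(l==k)[:,::-1]+[86,238],.05,'cover')
fit(np.argwhere(B|False)[:,::-1].astype(float),.028,'slide brown')
P=(np.array([(128,75),(192,100),(135,213),(73,187)])+.5)/5.32-.5+[82,236]
w=onplane(c,P,.05)[:,:2]*1000; e=np.roll(w,-1,0)-w; print(w.mean(0),np.hypot(*e.T),np.degrees(np.arctan2(e[:,1],e[:,0])))
E
```

```text
bg [137 141 142] lid [148 148 149]
[[   0    5   45   38  613]
 [   0    0   46   44 1411]]
cover [456.1 315.3] [110.7 118.1] 1.3
slide brown [450.4 316.8] [57.2 79.1] 72.9
[447.97478877 320.19841079] [33.48974133 60.47869762 32.65894209 59.62573902] [-109.96513744  155.59113271   68.63950637  -23.6628441 ]
```

```bash
python3 go.py 448 320 260 67
```

```text
pos [674.3  53.1 328.3] yaw 82.4 turn rad 0.269 alt -2.873 then shift mm [312.6 157.2  68.3] t 9.45 q7 1.28 w 40.6 F [-0.1  0.3 -0.1] 0.0
```

```bash
python3 -m creep '[[[0,0,0,0.09],[0,0,0,0.09],[0,0,0,0.09]]]' 64 | grep -E 'pos'
python3 -m creep '[[[0.026,0.0131,0.0057,0],[0.026,0.0131,0.0057,0],[0.026,0.0131,0.0057,0],[0.026,0.0131,0.0057,0],[0.026,0.0131,0.0057,0],[0.026,0.0131,0.0057,0],[0.026,0.0131,0.0057,0],[0.026,0.0131,0.0057,0],[0.026,0.0131,0.0057,0],[0.026,0.0131,0.0057,0],[0.026,0.0131,0.0057,0],[0.026,0.0131,0.0057,0]]]' | grep -E 'pos|force'
python3 -m creep '[[[0,0,0,0],[0,0,0,0],[0,0,0,0]]]' |grep pos
python3 go.py 448 320 208 67
```

```text
position: [0.6722, 0.0529, 0.3228]
position: [0.4458, 0.3207, 0.254]
force: [0.3, 0.8, -0.6]
finger_force: 0.0
position: [0.4471, 0.3196, 0.2542]
pos [447.1 319.6 254.2] yaw 67.0 turn rad -0.0005 alt 3.141 then shift mm [-0.7  0.7 46.2] t 10.95 q7 0.58 w 54.3 F [-0.5 -0.2  0.2] 0.0
```

```bash
python3 -m creep '[[[0,0.001,0.012,0],[0,0,0.012,0],[0,0,0.012,0],[0,0,0.007,0],[0,0,0.003,0],[0,0,0,0],[0,0,0,0]]]' | grep -E 'pos|force'
python3 -m creep '[[[0,0,0,0],[0,0,0,0],[0,0,0,0],[0,0,0,0],[0,0,0,0],[0,0,0,0]]]' 0
python3 -m creep '[[[0,0,-0.003,0],[0,0,-0.005,0],[0,0,-0.01,0],[0,0,-0.02,0],[0,0,-0.02,0],[0,0,-0.02,0],[0,0,-0.02,0],[0,0,0,0],[0,0,0,0]]]'
python3 go.py 633 -59.5 260 95.2
```

```text
position: [0.4475, 0.3205, 0.2077]
force: [0.9, 0.5, 0.5]
finger_force: 0.0
time: 12.03
position: [0.4477, 0.3211, 0.2089]
ee_rot: [[-0.92, 0.391, 0.001], [0.391, 0.92, 0.001], [-0.001, 0.001, -1.0]]
force: [-0.1, 0.9, 5.9]
gripper_width: 0.403
finger_force: 61.0
time: 12.78
position: [0.4475, 0.3209, 0.3075]
ee_rot: [[-0.92, 0.391, 0.002], [0.391, 0.92, 0.002], [-0.001, 0.002, -1.0]]
force: [0.6, -0.1, -0.9]
gripper_width: 0.405
finger_force: 60.3
pos [447.5 320.9 307.5] yaw 67.0 turn rad -0.4929 alt 2.649 then shift mm [-150.3 -395.6   47.5] t 12.78 q7 0.56 w 34.4 F [ 0.6 -0.1 -0.9] 60.305246114730835
```

```bash
python3 -m creep '[[[0,0,0,-0.0986],[0,0,0,-0.0986],[0,0,0,-0.0986],[0,0,0,-0.0986],[0,0,0,-0.0986],[0,0,0,0]]]' | grep -E 'pos'
python3 -m creep '[[[-0.0125,-0.033,0,0],[-0.0125,-0.033,0,0],[-0.0125,-0.033,0,0],[-0.0125,-0.033,0,0],[-0.0125,-0.033,0,0],[-0.0125,-0.033,0,0],[-0.0125,-0.033,0,0],[-0.0125,-0.033,0,0],[-0.0125,-0.033,0,0],[-0.0125,-0.033,0,0],[-0.0125,-0.033,0,0],[-0.0125,-0.033,0,0]]]' | grep -E 'pos|force'
python3 -m creep '[[[0,0,0.01,0],[0,0,0.02,0],[0,0,0.02,0],[0,0,0.02,0],[0,0,0.01,0],[0,0,0,0],[0,0,0,0],[0,0,0,0]]]' |grep -E 'pos|for'
python3 go.py 633.2 -59.7 184 95.2
```

```text
position: [0.4469, 0.3202, 0.3049]
position: [0.6327, -0.0617, 0.305]
force: [0.3, 0.6, -0.8]
finger_force: 60.2
position: [0.6331, -0.0598, 0.2268]
force: [0.1, 0.8, -0.5]
finger_force: 60.3
pos [633.1 -59.8 226.8] yaw 95.2 turn rad -0.0003 alt 3.141 then shift mm [-0.1  0.1 42.8] t 14.95 q7 1.61 w 34.3 F [ 0.1  0.8 -0.5] 60.25267481803894
```

```bash
python3 -m creep '[[[0,0,0.012,0],[0,0,0.012,0],[0,0,0.01,0],[0,0,0.004,0],[0,0,0.002,0],[0,0,0,0],[0,0,0,0]]]' |grep -E 'pos|for'
python3 -m creep '[[[0,0,0.001,0],[0,0,0.0005,0],[0,0,0,0],[0,0,0,0]]]' |grep -E 'pos|for'
python3 -m creep '[[[0,0,0.001,0],[0,0,0,0],[0,0,0,0]]]' |grep -E 'pos|for'
```

```text
position: [0.6328, -0.06, 0.186]
force: [-0.1, -0.8, -0.6]
finger_force: 60.3
position: [0.6328, -0.06, 0.1849]
force: [-0.1, 1.0, -0.8]
finger_force: 60.3
position: [0.6329, -0.06, 0.1839]
force: [-1.0, 0.0, 0.3]
finger_force: 60.5
```

```bash
python3 -m creep '[[[0,0,0.001,0],[0,0,0,0],[0,0,0,0]]]' |grep -E 'pos|for'
python3 -m creep '[[[0,0,0,0],[0,0,0,0],[0,0,0,0],[0,0,0,0],[0,0,0,0]]]' 60 | grep -E 'pos|force|wid'
python3 -m creep '[[[0,0,-0.008,0],[0,0,-0.015,0],[0,0,-0.02,0],[0,0,-0.025,0],[0,0,-0.025,0],[0,0,-0.02,0],[0,0,0,0]]]' 87 | grep -E 'pos|force|wid'
python3 go.py 450.4 317.5 270 72.9
```

```text
position: [0.6329, -0.06, 0.1839]
force: [-1.7, 0.8, 8.9]
finger_force: 61.4
position: [0.6326, -0.06, 0.1824]
force: [-0.1, -0.3, 0.4]
gripper_width: 0.601
finger_force: 0.0
position: [0.6344, -0.0601, 0.3006]
force: [1.3, -0.3, 1.2]
gripper_width: 0.87
finger_force: 0.0
pos [634.4 -60.1 300.6] yaw 95.2 turn rad 0.389 alt -2.753 then shift mm [286.9 306.8  30.6] t 17.37 q7 1.62 w 74.0 F [ 1.3 -0.3  1.2] 0.0
```

```bash
python3 - <<'E'
from h import *
c=snap('top','t5'); s=snap('scene','s5')
for n,c in(('top',c),('scene',s)):
    im=c['color'][:,:,::-1].copy(); hsv=cv2.cvtColor(im,cv2.COLOR_BGR2HSV); u,v=proj(c,[.45,.318,.028])[0].astype(int)
    B=np.zeros(im.shape[:2],bool); B[v-24:v+24,u-24:u+24]=((hsv[...,1]>70)&(im[...,2]>(75 if n=='top' else 60)))[v-24:v+24,u-24:u+24]
    w=onplane(c,np.argwhere(B)[:,::-1].astype(float),.028)[:,:2]*1000; r=cv2.minAreaRect(w.astype(np.float32)); print(n,len(w),w.mean(0).round(1),np.round(r[0],1),np.round(r[1],1),round(r[2],1))
u,v=proj(s,[.633,-.06,.02])[0].astype(int)
a=s['color'][v-30:v+30,u-30:u+30,::-1]; u,v=proj(s,[.45,.318,.02])[0].astype(int); b=s['color'][v-30:v+30,u-30:u+30,::-1]
cv2.imwrite('pics/c7.png',cv2.convertScaleAbs(cv2.resize(np.hstack([a,b]),(800,400),interpolation=cv2.INTER_CUBIC),alpha=1.6))
E
```

```text
top 532 [454.4 316.7] [450.3 318. ] [55.  78.2] 72.9
scene 2 [493.8 332.9] [493.8 332.9] [5.2 0. ] 117.5
```

View pics/c7.png

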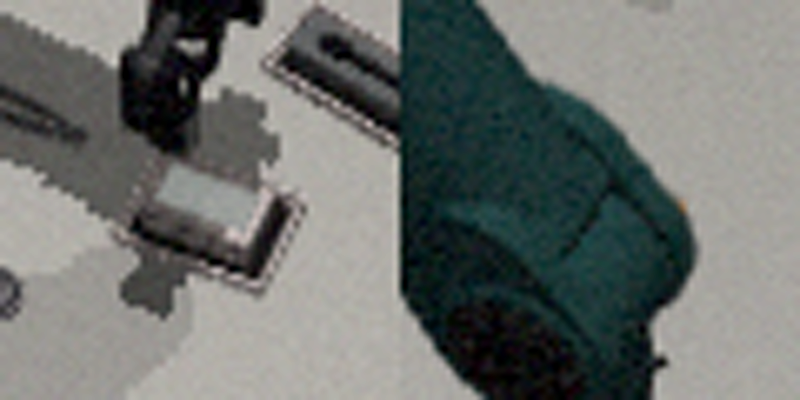

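The coverslip box lies flat inside its tray (left pane). Slide box: (450,318), width axis 72.9°.

```bash
python3 -m creep '[[[0,0,0,0.0973],[0,0,0,0.0973],[0,0,0,0.0973],[0,0,0,0.0973],[0,0,0,0]]]' | grep -E 'pos'
python3 -m creep '[[[0.0239,0.0256,0,0],[0.0239,0.0256,0,0],[0.0239,0.0256,0,0],[0.0239,0.0256,0,0],[0.0239,0.0256,0,0],[0.0239,0.0256,0,0],[0.0239,0.0256,0,0],[0.0239,0.0256,0,0],[0.0239,0.0256,0,0],[0.0239,0.0256,0,0],[0.0239,0.0256,0,0],[0.0239,0.0256,0,0]]]' | grep -E 'pos|force'
python3 -m creep '[[[0,0,0.02,0],[0,0,0.02,0],[0,0,0.02,0],[0,0,0.01,0],[0,0,0,0],[0,0,0,0],[0,0,0,0]]]' |grep -E 'pos|for'
python3 go.py 450.3 318 178 72.9
```

```text
position: [0.632, -0.0596, 0.2941]
position: [0.4475, 0.3191, 0.2947]
force: [0.1, 0.0, 0.1]
finger_force: 0.0
position: [0.4493, 0.3179, 0.2261]
force: [-0.6, -0.0, 0.3]
finger_force: 0.0
pos [449.3 317.9 226.1] yaw 72.9 turn rad 0.0002 alt -3.141 then shift mm [-0.9  0.4 48.1] t 19.47 q7 0.67 w 74.1 F [-0.6 -0.   0.3] 0.0
```

```bash
python3 -m creep '[[[-0.001,0,0.012,0],[0,0,0.012,0],[0,0,0.012,0],[0,0,0.008,0],[0,0,0.004,0],[0,0,0,0],[0,0,0,0]]]' | grep -E 'pos|force'
python3 -m creep '[[[0,0,0,0],[0,0,0,0],[0,0,0,0],[0,0,0,0],[0,0,0,0],[0,0,0,0]]]' 0
python3 -m creep '[[[0,0,-0.003,0],[0,0,-0.005,0],[0,0,-0.01,0],[0,0,-0.02,0],[0,0,-0.02,0],[0,0,-0.02,0],[0,0,-0.02,0],[0,0,0,0],[0,0,0,0]]]'
python3 go.py 653.8 161.2 210 98;
```

```text
position: [0.4497, 0.3176, 0.1771]
force: [0.5, 0.4, 0.4]
finger_force: 0.0
time: 20.55
position: [0.4501, 0.318, 0.1784]
ee_rot: [[-0.956, 0.294, 0.001], [0.294, 0.956, 0.001], [-0.001, 0.001, -1.0]]
force: [-1.0, 0.9, 5.6]
gripper_width: 0.638
finger_force: 65.3
time: 21.3
position: [0.45, 0.3177, 0.2768]
ee_rot: [[-0.956, 0.294, 0.002], [0.294, 0.956, 0.002], [-0.002, 0.002, -1.0]]
force: [0.6, -0.3, -2.6]
gripper_width: 0.644
finger_force: 64.6
pos [450.  317.7 276.8] yaw 72.9 turn rad -0.438 alt 2.704 then shift mm [-180.1 -183.4   66.8] t 21.3 q7 0.67 w 54.8 F [ 0.6 -0.3 -2.6] 64.60163712501526
```

```bash
python3 -m creep '[[[0,0,0,-0.1095],[0,0,0,-0.1095],[0,0,0,-0.1095],[0,0,0,-0.1095],[0,0,0,0]]]' | grep -E 'pos'
python3 -m creep '[[[-0.018,-0.0183,0,0],[-0.018,-0.0183,0,0],[-0.018,-0.0183,0,0],[-0.018,-0.0183,0,0],[-0.018,-0.0183,0,0],[-0.018,-0.0183,0,0],[-0.018,-0.0183,0,0],[-0.018,-0.0183,0,0],[-0.018,-0.0183,0,0],[-0.018,-0.0183,0,0],[0,0,0,0],[0,0,0,0]]]' | grep -E 'pos|force'
python3 -m creep '[[[0,0,0.01,0],[0,0,0.02,0],[0,0,0.02,0],[0,0,0.01,0],[0,0,0,0],[0,0,0,0],[0,0,0,0]]]' |grep -E 'pos|for'
python3 go.py 653.8 161.2 181.5 98
```

```text
position: [0.4493, 0.317, 0.2742]
position: [0.6544, 0.159, 0.2741]
force: [-1.5, 0.8, -2.6]
finger_force: 64.4
position: [0.6536, 0.1622, 0.2161]
force: [0.4, -0.8, -1.2]
finger_force: 64.4
pos [653.6 162.2 216.1] yaw 98.0 turn rad 0.0005 alt -3.141 then shift mm [-0.  -1.  34.6] t 23.3 q7 1.33 w 54.6 F [ 0.4 -0.8 -1.2] 64.37475442886353
```

```bash
python3 -m creep '[[[0,0,0.012,0],[0,0,0.01,0],[0,0,0.006,0],[0,0,0.003,0],[0,0,0.001,0],[0,0,0,0],[0,0,0,0]]]' |grep -E 'pos|for'
python3 -m creep '[[[0,0,0.001,0],[0,0,0.0005,0],[0,0,0,0],[0,0,0,0]]]' |grep -E 'pos|for'
python3 -m creep '[[[0,0,0.001,0],[0,0,0,0],[0,0,0,0]]]' |grep -E 'pos|for'
```

```text
position: [0.6537, 0.1615, 0.1837]
force: [-0.5, -1.1, -2.2]
finger_force: 64.5
position: [0.6536, 0.1615, 0.1823]
force: [0.2, -0.4, -2.7]
finger_force: 64.5
position: [0.6537, 0.1615, 0.1815]
force: [-0.3, -0.2, 1.5]
finger_force: 64.7
```

```bash
python3 -m creep '[[[0,0,0,0],[0,0,0,0],[0,0,0,0],[0,0,0,0],[0,0,0,0]]]' 85 | grep -E 'pos|force|wid'
python3 -m creep '[[[0,0,-0.008,0],[0,0,-0.015,0],[0,0,-0.02,0],[0,0,-0.025,0],[0,0,-0.025,0],[0,0,-0.02,0],[0,0,0,0]]]' 47 | grep -E 'pos|force|wid'
python3 - <<'E'
from h import *
c=load('scene0'); g=cv2.cvtColor(c['color'],cv2.COLOR_RGB2GRAY).astype(float); bg=cv2.medianBlur(g.astype(np.uint8),31).astype(float)
for n,m in dict(forceps=(.482,-.051,.007),probe=(.479,.092,.007)).items():
    q=proj(c,[[m[0]+a,m[1]+b,m[2]] for a in(-.09,.09) for b in(-.025,.025)]); poly=cv2.convexHull(q.astype(np.int32)); M=np.zeros(g.shape,np.uint8); cv2.fillPoly(M,[poly],1)
    for th in (12,25,40):
        P=np.argwhere((M>0)&(bg-g>th))[:,::-1].astype(float); w=onplane(c,P,.006)[:,:2]*1000; r=cv2.minAreaRect(w.astype(np.float32)); print(n,th,len(P),np.round(r[0],1),np.round(r[1],1),round(r[2],1))
E
python3 go.py 481.5 -50.5 240 91.4
python3 go.py 480 92 240 96.2
```

```text
position: [0.6536, 0.1615, 0.1811]
force: [0.8, 0.8, 0.9]
gripper_width: 0.854
finger_force: 0.0
position: [0.6553, 0.1619, 0.3]
force: [1.5, 0.9, -1.4]
gripper_width: 0.629
finger_force: 63.4
forceps 12 191 [480.6 -49.9] [149.2  24.4] 0.8
forceps 25 153 [481.6 -50.7] [ 21.3 145. ] 88.5
forceps 40 118 [480.6 -50. ] [143.  19.] 1.3
probe 12 136 [479.7  93.3] [150.6  19.4] 7.1
probe 25 107 [480.6  93.5] [148.8  16.6] 7.2
probe 40 98 [474.8  92.1] [137.1  15.4] 6.1
pos [655.3 161.9 300. ] yaw 98.0 turn rad 0.115 alt -3.027 then shift mm [ 178.9 -208.1   60. ] t 25.47 q7 1.34 w 53.5 F [ 1.5  0.9 -1.4] 63.43804121017456
pos [655.3 161.9 300. ] yaw 98.0 turn rad 0.0312 alt -3.11 then shift mm [181.8 -50.6  60. ] t 25.47 q7 1.34 w 53.5 F [ 1.5  0.9 -1.4] 63.43804121017456
```

I set the fingers closing as the lift began, so the slide box was gripped again and lifted. I'll look at it, then set it back down.

```bash
python3 - <<'E'
from h import *
s=snap('scene','s6');t=snap('top','t6')
o=[]
for c in(s,t):
    u,v=proj(c,[.654,.162,.12])[0].astype(int); o.append(c['color'][v-45:v+45,u-45:u+45,::-1])
cv2.imwrite('pics/c8.png',cv2.convertScaleAbs(cv2.resize(np.hstack(o),(800,400),interpolation=cv2.INTER_CUBIC),alpha=1.8))
E
```

```text
(no output)
```

View pics/c8.png

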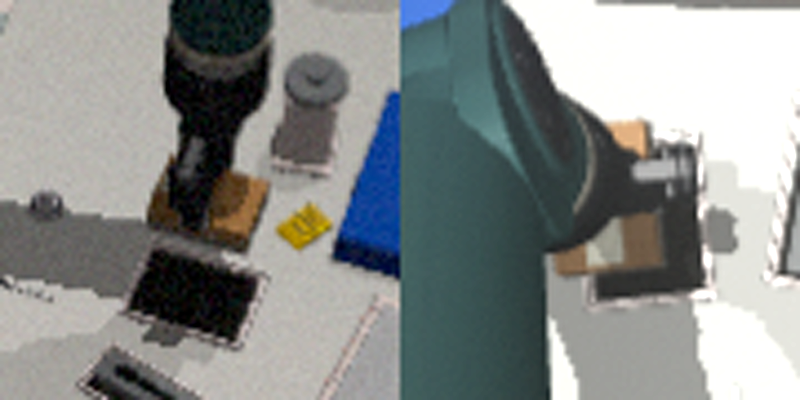

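The box hangs level and square over its tray, gripped a little higher up. I'll lower it while watching the force.

```bash
python3 -m creep '[[[0,0,0.01,0],[0,0,0.02,0],[0,0,0.02,0],[0,0,0.02,0],[0,0,0.012,0],[0,0,0.006,0],[0,0,0,0],[0,0,0,0],[0,0,0,0]]]' 0|grep -E 'pos|for|wid'
python3 -m creep '[[[0,0,0.002,0],[0,0,0.001,0],[0,0,0,0],[0,0,0,0]]]' |grep -E 'pos|force: \['
python3 -m creep '[[[0,0,0.002,0],[0,0,0.001,0],[0,0,0,0],[0,0,0,0]]]' |grep -E 'pos|force: \['
```

```text
position: [0.6541, 0.1616, 0.2068]
force: [0.0, 0.0, -2.1]
gripper_width: 0.624
finger_force: 63.6
position: [0.6536, 0.1615, 0.2035]
force: [1.1, 1.1, -1.6]
position: [0.6534, 0.1615, 0.2]
force: [-0.7, 1.0, -2.0]
```

```bash
python3 -m creep '[[[0,0,0.0015,0],[0,0,0.001,0],[0,0,0,0],[0,0,0,0]]]' |grep -E 'pos|force: \['
python3 -m creep '[[[0,0,0.0015,0],[0,0,0,0],[0,0,0,0]]]' |grep -E 'pos|force: \['
python3 -m creep '[[[0,0,0.0015,0],[0,0,0,0],[0,0,0,0]]]' |grep -E 'pos|force: \['
```

```text
position: [0.6535, 0.1615, 0.1974]
force: [0.4, 0.3, -2.4]
position: [0.6535, 0.1615, 0.196]
force: [0.8, -0.3, -2.3]
position: [0.6537, 0.1616, 0.1955]
force: [-1.7, -0.1, 4.9]
```

```bash
python3 -m creep '[[[0,0,0,0],[0,0,0,0],[0,0,0,0],[0,0,0,0],[0,0,0,0],[0,0,0,0]]]' 85 | grep -E 'pos|force|wid'
python3 -m creep '[[[0,0,-0.008,0],[0,0,-0.015,0],[0,0,-0.02,0],[0,0,-0.025,0],[0,0,-0.025,0],[0,0,-0.02,0],[0,0,0,0]]]' | grep -E 'pos|force|wid'
python3 -m creep '[[[0,0,0,0],[0,0,0,0],[0,0,0,0]]]' 47 | grep -E 'wid'
python3 go.py 481.2 -50.4 240 91.4
```

```text
position: [0.6536, 0.1615, 0.1945]
force: [0.6, 0.6, -0.1]
gripper_width: 0.851
finger_force: 0.0
position: [0.6555, 0.162, 0.3142]
force: [0.2, -0.1, 0.3]
gripper_width: 0.851
finger_force: 0.0
gripper_width: 0.47
pos [652.9 161.3 306.8] yaw 98.0 turn rad 0.1153 alt -3.026 then shift mm [ 176.8 -207.4   66.8] t 29.15 q7 1.34 w 39.9 F [ 0.1  0.2 -0. ] 0.0
```

```bash
python3 -m creep '[[[0.0177,-0.0207,0.005,0.1153],[0.0177,-0.0207,0.005,0],[0.0177,-0.0207,0.005,0],[0.0177,-0.0207,0.005,0],[0.0177,-0.0207,0.005,0],[0.0177,-0.0207,0.005,0],[0.0177,-0.0207,0.005,0],[0.0177,-0.0207,0.005,0],[0.0177,-0.0207,0.005,0],[0.0177,-0.0207,0.005,0],[0,0,0,0],[0,0,0,0]]]' | grep -E 'pos|force'
python3 -m creep '[[[0,0,0.015,0],[0,0,0.01,0],[0,0,0,0],[0,0,0,0],[0,0,0,0]]]' | grep -E 'pos|force'
python3 go.py 481.2 -50.4 178 91.4
```

```text
position: [0.4825, -0.0531, 0.2565]
force: [0.5, 0.1, 0.3]
finger_force: 0.0
position: [0.4846, -0.051, 0.2326]
force: [0.0, 0.3, 0.1]
finger_force: 0.0
pos [484.6 -51.  232.6] yaw 91.5 turn rad 0.001 alt -3.141 then shift mm [ 3.4  0.7 54.6] t 30.57 q7 1.51 w 40.0 F [0.  0.3 0.1] 0.0
```

```bash
python3 -m creep '[[[0.0034,0.0007,0.015,0],[0,0,0.015,0],[0,0,0.012,0],[0,0,0.008,0],[0,0,0.0045,0],[0,0,0,0],[0,0,0,0]]]' | grep -E 'pos|force'
python3 -m creep '[[[0,0,0,0],[0,0,0,0],[0,0,0,0],[0,0,0,0],[0,0,0,0],[0,0,0,0],[0,0,0,0]]]' 0
python3 -m creep '[[[0,0,-0.003,0],[0,0,-0.005,0],[0,0,-0.01,0],[0,0,-0.02,0],[0,0,-0.02,0],[0,0,0,0],[0,0,0,0]]]'
python3 - <<'E'
from h import *
s=snap('scene','s7');t=snap('top','t7')
o=[]
for c in(s,t):
    u,v=proj(c,[.481,-.05,.05])[0].astype(int); o.append(c['color'][v-45:v+45,u-45:u+45,::-1])
cv2.imwrite('pics/c9.png',cv2.convertScaleAbs(cv2.resize(np.hstack(o),(800,400),interpolation=cv2.INTER_CUBIC),alpha=1.6))
E
```

```text
position: [0.4809, -0.0509, 0.1783]
force: [0.5, 0.1, -0.9]
finger_force: 0.0
time: 31.73
position: [0.481, -0.051, 0.1789]
ee_rot: [[-1.0, -0.024, 0.001], [-0.024, 1.0, -0.0], [-0.001, -0.0, -1.0]]
force: [0.0, 0.2, 7.1]
gripper_width: 0.149
finger_force: 58.8
time: 32.32
position: [0.4811, -0.0511, 0.2375]
ee_rot: [[-1.0, -0.024, 0.003], [-0.024, 1.0, -0.0], [-0.003, -0.0, -1.0]]
force: [0.3, -0.4, -0.6]
gripper_width: 0.152
finger_force: 58.6
```

View pics/c9.png

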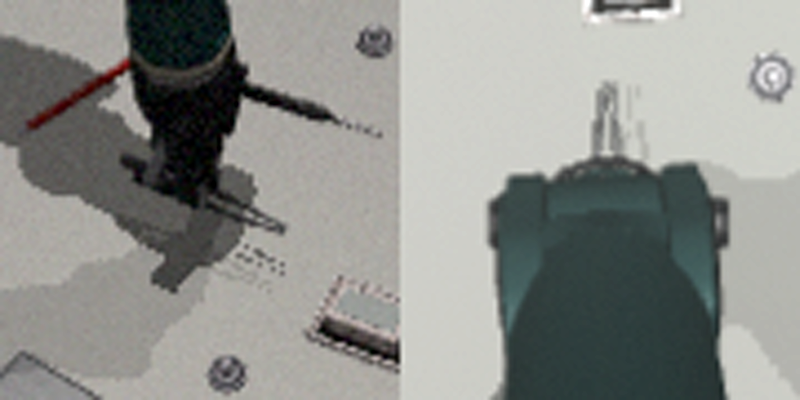

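The forceps are gripped and lifted, tips still ahead (left pane, near (285,230)). I'll cross-check the kit tray in the scene view and compute the lane targets.

```bash
python3 - <<'E'
from h import *
c=load('scene0'); P=(np.array([(353,357),(318,407),(250,366),(285,321)])+.5)/1.5625-.5
w=onplane(c,P,.009)[:,:2]*1000; e=np.roll(w,-1,0)-w; print(w.round(0).tolist(),w.mean(0),np.hypot(*e.T),np.degrees(np.arctan2(e[:,1],e[:,0])))
# edges in top: gradient along rows across tray; sample along tray y axis and x axis lines
t=load('top0'); g=cv2.cvtColor(t['color'],cv2.COLOR_RGB2GRAY).astype(np.float32); C=np.array([492.1,-282.7]); a=np.radians(-4)
ex=np.array([np.cos(a),np.sin(a)]); ey=np.array([-ex[1],ex[0]])
for nm,d,o,rng in(('y',ey,ex,range(-82,83)),('x',ex,ey,range(-100,101))):
    prof=[]
    for s in rng:
        q=np.array([np.r_[C+d*s+o*k,9]/1000 for k in(list(range(-55,56,5)) if nm=='y' else [-60,-56,-52,-48,48,52,56,60])]); uv=proj(t,q).astype(np.float32)
        prof.append(cv2.remap(g,uv[:,0].reshape(1,-1),uv[:,1].reshape(1,-1),cv2.INTER_LINEAR).mean())
    print(nm,[(s,int(v)) for s,v in zip(rng,prof) if (abs(s)>(60 if nm=='y' else 80) or (nm=='y' and 16<abs(s)<28))])
E
python3 go.py 495 -240 240 86
```

```text
[[582.0, -220.0], [579.0, -352.0], [403.0, -343.0], [407.0, -216.0]] [ 492.98073756 -282.85980854] [131.68463023 175.49754261 126.48412954 174.94822528] [-91.60237385 177.06279203  88.16876023  -1.23777416]
y [(-82, 124), (-81, 124), (-80, 124), (-79, 125), (-78, 125), (-77, 125), (-76, 125), (-75, 124), (-74, 124), (-73, 123), (-72, 123), (-71, 120), (-70, 117), (-69, 112), (-68, 109), (-67, 106), (-66, 103), (-65, 107), (-64, 117), (-63, 128), (-62, 134), (-61, 135), (-27, 137), (-26, 136), (-25, 131), (-24, 126), (-23, 122), (-22, 120), (-21, 116), (-20, 114), (-19, 120), (-18, 131), (-17, 138), (17, 139), (18, 137), (19, 133), (20, 127), (21, 123), (22, 120), (23, 116), (24, 115), (25, 122), (26, 134), (27, 141), (61, 148), (62, 147), (63, 143), (64, 137), (65, 128), (66, 119), (67, 110), (68, 102), (69, 102), (70, 109), (71, 119), (72, 124), (73, 126), (74, 126), (75, 126), (76, 125), (77, 125), (78, 125), (79, 125), (80, 125), (81, 126), (82, 126)]
x [(-100, 124), (-99, 124), (-98, 124), (-97, 124), (-96, 124), (-95, 124), (-94, 124), (-93, 124), (-92, 123), (-91, 122), (-90, 120), (-89, 116), (-88, 112), (-87, 111), (-86, 112), (-85, 114), (-84, 119), (-83, 126), (-82, 132), (-81, 134), (81, 142), (82, 140), (83, 135), (84, 129), (85, 123), (86, 118), (87, 118), (88, 120), (89, 123), (90, 125), (91, 126), (92, 126), (93, 126), (94, 126), (95, 126), (96, 126), (97, 126), (98, 126), (99, 126), (100, 126)]
pos [480.5 -51.  236.1] yaw 91.4 turn rad 0.094 alt -3.048 then shift mm [ -27.6 -187.5   -3.9] t 32.42 q7 1.51 w 12.8 F [ 0.7 -0.1 -0.8] 58.63104522228241
```

```bash
python3 -m creep '[[[-0.0028,-0.0186,0,0.09],[-0.0028,-0.0186,0,0],[-0.0028,-0.0186,0,0],[-0.0028,-0.0186,0,0],[-0.0028,-0.0186,0,0],[-0.0028,-0.0186,0,0],[-0.0028,-0.0186,0,0],[-0.0028,-0.0186,0,0],[-0.0028,-0.0186,0,0],[-0.0028,-0.0186,0,0],[0,0,0,0],[0,0,0,0]]]' | grep -E 'pos|force'
python3 -m creep '[[[0,0,0.01,0],[0,0,0.01,0],[0,0,0,0],[0,0,0,0],[0,0,0,0]]]' | grep -E 'pos|force'
python3 go.py 495.2 -238.5 182 86.3
```

```text
position: [0.4976, -0.2391, 0.2351]
force: [-0.1, 0.2, -0.1]
finger_force: 58.7
position: [0.4982, -0.2373, 0.2156]
force: [0.2, -0.5, -0.2]
finger_force: 58.7
pos [ 498.2 -237.3  215.6] yaw 86.3 turn rad 0.0002 alt -3.141 then shift mm [ 2.9 -1.4 33.6] t 33.83 q7 1.74 w 12.8 F [ 0.2 -0.5 -0.2] 58.656617403030396
```

```bash
python3 -m creep '[[[0.0029,-0.0014,0.012,0],[0,0,0.01,0],[0,0,0.006,0],[0,0,0.002,0],[0,0,0,0],[0,0,0,0]]]' |grep -E 'pos|force: \['
python3 -m creep '[[[0,0,0.001,0],[0,0,0.0005,0],[0,0,0,0],[0,0,0,0]]]' |grep -E 'pos|force: \['
python3 -m creep '[[[0,0,0.001,0],[0,0,0,0],[0,0,0,0]]]' |grep -E 'pos|force: \['
```

```text
position: [0.4954, -0.2393, 0.1861]
force: [-0.7, 0.1, -0.9]
position: [0.4953, -0.2394, 0.1849]
force: [-0.2, 0.1, 0.4]
position: [0.4952, -0.2394, 0.1836]
force: [-0.4, 0.5, 0.0]
```

```bash
python3 -m creep '[[[0,0,0.001,0],[0,0,0,0],[0,0,0,0]]]' |grep -E 'pos|force: \['
python3 -m creep '[[[0,0,0.001,0],[0,0,0,0],[0,0,0,0]]]' |grep -E 'pos|force: \['
```

```text
position: [0.4952, -0.2394, 0.1826]
force: [-0.4, 0.5, -0.2]
position: [0.4952, -0.2394, 0.182]
force: [-1.2, 1.0, 5.0]
```

```bash
python3 -m creep '[[[0,0,0,0],[0,0,0,0],[0,0,0,0],[0,0,0,0]]]' 32 | grep -E 'pos|force|wid'
python3 -m creep '[[[0,0,-0.008,0],[0,0,-0.015,0],[0,0,-0.02,0],[0,0,-0.025,0],[0,0,-0.02,0],[0,0,0,0],[0,0,0,0]]]' | grep -E 'pos|force|wid'
python3 go.py 479.5 92.3 240 96.3
```

```text
position: [0.4952, -0.2394, 0.1814]
force: [-1.0, -0.1, -0.2]
gripper_width: 0.319
finger_force: 0.0
position: [0.4955, -0.2396, 0.2711]
force: [-0.9, 0.1, -0.2]
gripper_width: 0.323
finger_force: 0.0
pos [ 495.5 -239.6  271.1] yaw 86.2 turn rad -0.1758 alt 2.966 then shift mm [-20.5 331.7  31.1] t 36.33 q7 1.75 w 27.5 F [-0.9  0.1 -0.2] 0.0
```

```bash
python3 -m creep '[[[0,0,0,-0.088],[0,0,0,-0.088],[-0.002,0.0332,0.003,0],[-0.002,0.0332,0.003,0],[-0.002,0.0332,0.003,0],[-0.002,0.0332,0.003,0],[-0.002,0.0332,0.003,0],[-0.002,0.0332,0.003,0],[-0.002,0.0332,0.003,0],[-0.002,0.0332,0.003,0],[-0.002,0.0332,0.003,0],[-0.002,0.0332,0.003,0]]]' 44 | grep -E 'pos|force|wid'
python3 -m creep '[[[0,0,0.01,0],[0,0,0,0],[0,0,0,0],[0,0,0,0],[0,0,0,0]]]' | grep -E 'pos|force'
python3 go.py 479.5 92.3 178 96.3
```

```text
position: [0.4777, 0.0942, 0.2385]
force: [0.3, -0.8, 0.1]
gripper_width: 0.434
finger_force: 0.0
position: [0.4785, 0.091, 0.2296]
force: [-0.1, -1.1, 0.0]
finger_force: 0.0
pos [478.5  91.  229.6] yaw 96.1 turn rad -0.0027 alt 3.139 then shift mm [-1.1  1.2 51.6] t 37.75 q7 1.3 w 37.7 F [-0.1 -1.1  0. ] 0.0
```

```bash
python3 -m creep '[[[-0.001,0.0012,0.015,0],[0,0,0.015,0],[0,0,0.012,0],[0,0,0.006,0],[0,0,0.0035,0],[0,0,0,0],[0,0,0,0]]]' | grep -E 'pos|force'
python3 -m creep '[[[0,0,0,0],[0,0,0,0],[0,0,0,0],[0,0,0,0],[0,0,0,0],[0,0,0,0],[0,0,0,0]]]' 0
python3 -m creep '[[[0,0,-0.003,0],[0,0,-0.005,0],[0,0,-0.01,0],[0,0,-0.02,0],[0,0,-0.02,0],[0,0,0,0],[0,0,0,0]]]'
python3 go.py 492.2 -281.4 236 86.2
python3 - <<'E'
from h import *
s=snap('scene','s8');t=snap('top','t8')
u,v=proj(s,[.48,.09,.05])[0].astype(int); a=s['color'][v-45:v+45,u-45:u+45,::-1]
u,v=proj(t,[.492,-.28,.01])[0].astype(int); print(u,v); b=t['color'][v-45:v+45,u-45:u+45,::-1]
cv2.imwrite('pics/c10.png',cv2.convertScaleAbs(cv2.resize(np.hstack([a,b]),(800,400),interpolation=cv2.INTER_CUBIC),alpha=1.5))
E
```

```text
position: [0.4795, 0.0936, 0.1784]
force: [0.0, 0.0, 1.3]
finger_force: 0.0
time: 38.92
position: [0.4795, 0.0941, 0.1788]
ee_rot: [[-0.994, -0.11, 0.001], [-0.11, 0.994, 0.0], [-0.001, -0.0, -1.0]]
force: [-1.3, -0.7, 5.9]
gripper_width: 0.084
finger_force: 58.9
time: 39.5
position: [0.4797, 0.0941, 0.2375]
ee_rot: [[-0.994, -0.11, 0.003], [-0.11, 0.994, 0.001], [-0.003, 0.001, -1.0]]
force: [0.3, 0.2, 0.0]
gripper_width: 0.088
finger_force: 58.7
pos [479.7  94.1 237.5] yaw 96.3 turn rad 0.1765 alt -2.965 then shift mm [ -37.4 -373.9    1.5] t 39.5 q7 1.3 w 7.5 F [0.3 0.2 0. ] 58.71074438095093
334 249
```

View pics/c10.png

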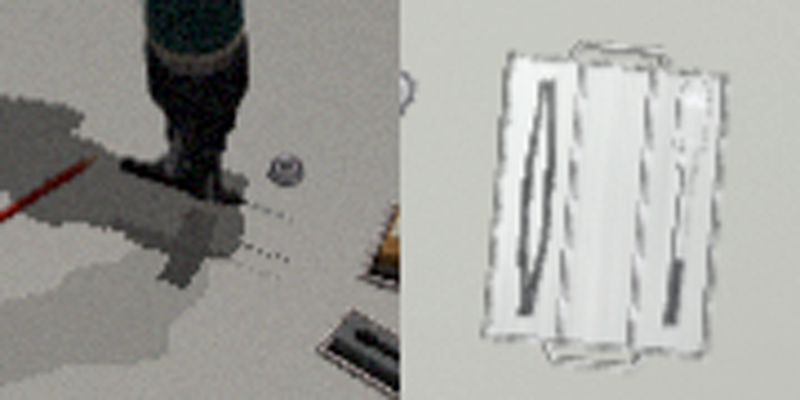

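Right pane: the forceps lie inside the first lane, tips up ((545,80)), parallel to the lane; the spatula is undisturbed. Left pane: the probe is held, needle ahead. Now the probe to the middle lane.

```bash
python3 -m creep '[[[0,0,0,0.088],[0,0,0,0.088],[-0.0037,-0.0374,0,0],[-0.0037,-0.0374,0,0],[-0.0037,-0.0374,0,0],[-0.0037,-0.0374,0,0],[-0.0037,-0.0374,0,0],[-0.0037,-0.0374,0,0],[-0.0037,-0.0374,0,0],[-0.0037,-0.0374,0,0],[-0.0037,-0.0374,0,0],[-0.0037,-0.0374,0,0]]]' | grep -E 'pos|force'
python3 -m creep '[[[0,0,0.01,0],[0,0,0.01,0],[0,0,0,0],[0,0,0,0],[0,0,0,0]]]' | grep -E 'pos|force'
python3 go.py 492.2 -281.4 182 86.2
```

```text
position: [0.491, -0.2833, 0.2348]
force: [1.5, 0.3, -1.1]
finger_force: 58.8
position: [0.4919, -0.2794, 0.2156]
force: [-0.5, -0.2, -0.2]
finger_force: 58.8
pos [ 491.9 -279.4  215.6] yaw 86.4 turn rad 0.004 alt -3.138 then shift mm [-0.4 -2.  33.6] t 41.02 q7 1.77 w 7.3 F [-0.5 -0.2 -0.2] 58.77927482128143
```

```bash
python3 -m creep '[[[0,-0.0015,0.012,0],[0,0,0.01,0],[0,0,0.006,0],[0,0,0.003,0],[0,0,0,0],[0,0,0,0]]]' |grep -E 'pos|force: \['
python3 -m creep '[[[0,0,0.001,0],[0,0,0.0005,0],[0,0,0,0],[0,0,0,0]]]' |grep -E 'pos|force: \['
python3 -m creep '[[[0,0,0.001,0],[0,0,0,0],[0,0,0,0]]]' |grep -E 'pos|force: \['
```

```text
position: [0.4916, -0.2829, 0.1848]
force: [-0.4, -1.0, -0.6]
position: [0.4917, -0.2831, 0.1839]
force: [1.0, -0.6, -0.5]
position: [0.4916, -0.283, 0.1826]
force: [-0.1, 0.4, -0.2]
```

```bash
python3 -m creep '[[[0,0,0.001,0],[0,0,0,0],[0,0,0,0]]]' |grep -E 'pos|force: \['
python3 -m creep '[[[0,0,0,0],[0,0,0,0],[0,0,0,0],[0,0,0,0]]]' 26 | grep -E 'pos|force|wid'
python3 -m creep '[[[0,0,-0.008,0],[0,0,-0.015,0],[0,0,-0.02,0],[0,0,-0.025,0],[0,0,-0.025,0],[0,0,-0.025,0],[-0.03,0,-0.02,0],[-0.03,0,0,0],[0,0,0,0],[0,0,0,0]]]' | grep -E 'pos|force|wid'
python3 - <<'E'
from h import *
s=snap('scene','s9');t=snap('top','t9')
print(proj(t,[.492,-.28,.01]),proj(t,[.65,.05,.01]))
cv2.imwrite('pics/c11.png',cv2.convertScaleAbs(np.vstack([cv2.resize(s['color'][120:275,150:325,::-1],(677,600),interpolation=cv2.INTER_CUBIC)]),alpha=1.5))
u,v=proj(t,[.492,-.28,.01])[0].astype(int)
b=np.hstack([t['color'][v-45:v+45,u-45:u+45,::-1],t['color'][140:230,150:280,::-1]])
cv2.imwrite('pics/c12.png',cv2.convertScaleAbs(cv2.resize(b,(792,324),interpolation=cv2.INTER_CUBIC),alpha=1.5))
E
```

```text
position: [0.4917, -0.2831, 0.1819]
force: [-0.5, 0.4, 2.8]
position: [0.4916, -0.283, 0.1815]
force: [0.4, 0.1, -0.4]
gripper_width: 0.262
finger_force: 0.0
position: [0.5531, -0.2865, 0.3207]
force: [-1.2, 0.1, 0.7]
gripper_width: 0.261
finger_force: 0.0
[[334.1939471  249.64029423]] [[214.6566304  188.75922502]]
```

View pics/c12.png

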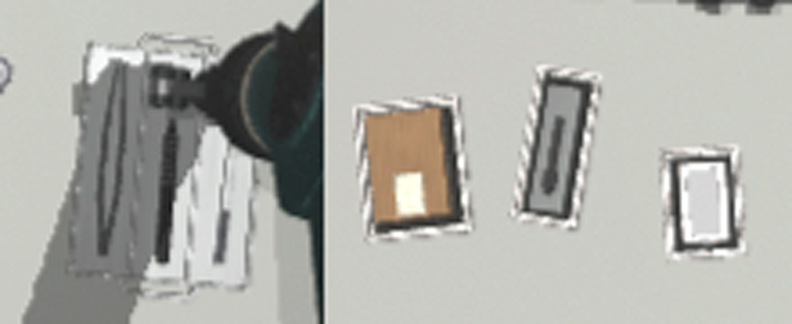

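View pics/c11.png

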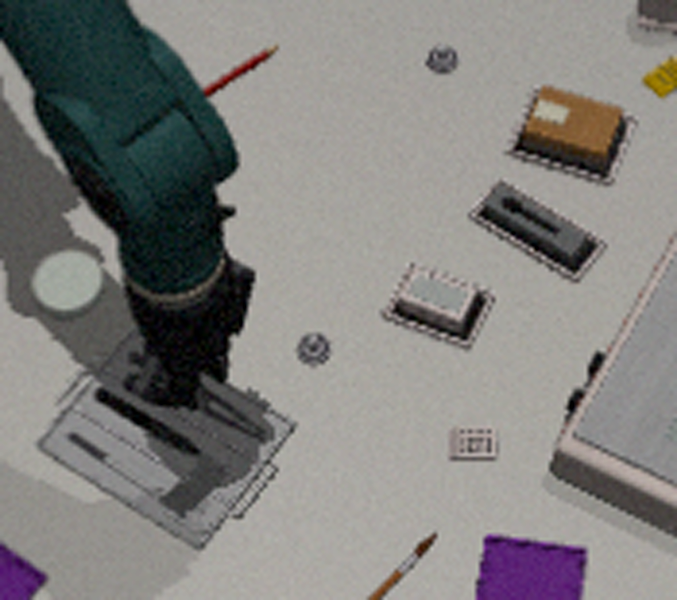

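All three boxes sit inside their trays, and the forceps and probe lie in their lanes with points ahead, next to the spatula. One numeric check of the slide box, then I hand in.

```bash
python3 - <<'E'
from h import *
c=load('t9'); im=c['color'][:,:,::-1].copy(); hsv=cv2.cvtColor(im,cv2.COLOR_BGR2HSV); B=np.zeros(im.shape[:2],bool); B[160:215,150:205]=(hsv[...,1]>70)[160:215,150:205]
w=onplane(c,np.argwhere(B)[:,::-1].astype(float),.031)[:,:2]*1000; r=cv2.minAreaRect(w.astype(np.float32)); print(r)
s=arm.get_state(); print(s['time'],np.abs(s['joint_vel']).max(),s['finger_force'])
if abs(r[0][0]-653.8)<7 and abs(r[0][1]-161.2)<7: print(arm.close_job())
E
```

```text
((654.1350708007812, 159.74118041992188), (80.27071380615234, 56.44932174682617), 8.265854835510254)
43.6167 0.01999940737037956 0.0
the job is handed in; nothing more can be done
None
```

The job is handed in at 43.6 s: all three boxes lie flat in their own trays, and the forceps and probe lie in their lanes pointing the same way as the untouched spatula; the slide box was accidentally re-gripped and lifted once after its first placing, then set back down and released.

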